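Isolate the repair fixture and hold its clamp open at the mark

ROBOT

A 6-joint arm with a two-finger parallel gripper is mounted at the origin on the work surface. World frame = base frame: x ahead of the robot, y to its left, z up, the work surface at z = 0. Lengths are in mm, angles in degrees, forces in N, time in s.
With the tool pointing down it reaches from about 350 to 850 mm from the base axis. Payload 8.1 kg.
Tool frame: the origin (TCP) lies at the very end of the fingers, on their centre line; the grasp point (between the pads) lies 19 mm behind it; z points along the fingers, y is the direction in which the jaws open and shut (so a half turn about z gives the same grasp; the last joint's range is limited). The gripper opens to 85 mm and grips with 20 to 120 N. Pads are 22 mm wide; open, the fingers measure 114 mm over their backs; the gripper's body (76 mm by 85 mm) begins 54 mm behind the grasp point. The pads swing forward as they close: fully open they stand 13 mm farther back than shut.
Start: joints at [-71.471, 7.471, 85.268, -0, 87.261, -4.893], TCP at [238.525, -550.555, 231.292] pointing down, gripper open.
Joint ranges: [-169.43, 169.43], [-51.17, 129.36], [1.28, 143.12], [-76.62, 256.62], [0, 156.53], [-152.29, 152.29]. Speed limits (degrees/s): [136.94, 136.94, 159.86, 180, 180, 180].

INTERFACE

Orientations are given as [roll, pitch, yaw] about the fixed x, y, z axes, in that order (R = Rz(yaw) Ry(pitch) Rx(roll)).
In Python, from bench import r gives the robot as it stands.
- The arm moves only by the shell command python3 -m crank 'ROWS' [OPENING] [FORCE]. ROWS is JSON, a list that holds one entry, the list of rows, each a list of 6 numbers: the shift along the tool's x, y, z in m, then the turn, a rotation vector about the tool's x, y, z in rad. A call has 1 to 10 rows; each row is the pose to reach, as a shift and turn from the pose measured when the call began, along the tool's axes at that moment; what a row does not reach only later rows make up. A row lasts 1/8 s, in which the tool goes at most 62.5 mm and 10.7 degrees, less where a joint would pass 70% of its speed; a pose out of reach is approached as far as the arm can. A call with a gripper value outside its range is refused whole. OPENING is the closure, from 0 (fully open) to 1 (shut), set as the call begins (- or left out, the last holds). The fingers move at their own pace and stop on an object; FORCE is the grip in N (left out, the last holds). Time passes only in rows, so rows that repeat a pose let the fingers close. It gives the time, the measured TCP pose, the force and the opening at its end, in the units of the state.
- r.sense(): the state, without advancing time (a new reading comes with each control period).
- r.snapshot(name): name is "side" or "top"; returns (picture, depth): 480x640x3 uint8, blue, green, red; 480x640 float32, mm along the optical axis (not along the pixel's ray), 0 where there is no reading.
- r.get_calibration(name): a dict with "mtx" (3x3 intrinsics, pixels), "cam_to_world" (4x4, takes a point from camera to world coordinates). Camera axes: x right, y down, z forward; pixel columns grow to the right and rows downward; lengths in mm; the calibration is good to about 2 mm. A picture is of the moment at which its call begins. get_calibration takes no time and is no camera call.
- r.hand_in(): hands the job in, once; it reports no verdict.
Trained networks look in the newest picture that a camera, given by its name, has taken for a name from the list of things; names that differ only in an ending like _2 or _b are one class to them, and where a whole thing is asked for, a point or a joint stands for the part that bears it (a point fixed in the world has none). Each returns a list of dicts, best first, with "conf" (0 to 1); they miss things now and then, are a little off and sometimes report something else, mostly with a low value. They report only what shows in the picture. A call takes as long as a camera call. They do not tell look-alikes from the thing itself.
- r.look_for(thing, camera): "extent" ([left, top, right, bottom] in pixels, round what is visible of it).
- r.landmark_of(thing, camera): "pixel" ([column, row] in pixels: a listed point, or the origin of a listed thing).
The state is a dict: "time": time; "joint_pos": joint angles; "qd": joint speeds; "joint_efforts": joint torques, N m; "tool_pos": TCP position; "tcp_rot": TCP orientation; "ft_force": force on the tool from outside, world axes, zero at the start; "wrist_torque": the same for the moment, N m; "finger_gap": finger opening in mm.
Only numpy, scipy, OpenCV 4.12 (cv2) and the standard library are available. Lean on these libraries where they do the work, as an engineer would, in place of code of your own. Each camera call takes 0.05 s, during which the arm holds its last target.

TASK

The circuit board in the clamping fixture has to come out: first switch the isolator off by flipping its white-knobbed toggle from the red side to the green side, and only then pull the fixture's spring-loaded slide open by its red handle until the red pointer is level with the yellow mark. Finish while still holding the handle there against the spring, so that a colleague can lift the board out; do not let go. Leave the board lying in the fixture and leave the other things on the bench where they are.

Things in the scene. Friction and masses are not known exactly. Their poses are not given: they have to be found in the camera images.
- fixture: Fixed clamping fixture: aluminium base 360 x 240 x 12 mm, origin at the centre of its underside on the bench. Its x axis runs along the slide, away from the robot (yaw varies); the slide is pulled towards its -x. Grey fixed jaw (top 62 mm above the bench) at x = +150 mm, low grey end block (top 38 mm) at x = -160 mm. Only the handle (top 106 mm) is higher than 62 mm.
- slide (a joint): How far the spring-return slide (dark steel carriage with blue jaw) is pulled out along the fixture's -x, in m: 0 = clamped on the board, 0.065 = stop. An enclosed spring pulls it back: about 5 N at 0, rising 1.2 N per 10 mm (about 11 N at 0.05), plus 0.5 N friction (readings are noisy by 2 mm); it snaps shut if released.
- handle_grip (a point): Where the red upright handle fin on the slide is pinched from above: on its centre line, 82 mm above the bench, 24 mm below its top. The fin is 16 mm thick along the fixture's x (pinch across this), 50 mm wide along y, and stands on the flat carriage (top 34 mm above the bench). Axes as the fixture. Free in front (-x); behind it 70 mm free to the blue jaw (top 62 mm).
- pointer (a point): Tip of the thin red pointer blade (4 mm wide) that sticks out of the slide to the +y side, beside the white scale strip; 36 mm above the bench. It moves with the slide.
- mark: Yellow mark clipped on the white scale strip, 12 mm wide along the slide, 22 mm across, 8 mm tall; origin at the centre of its underside, 34 mm above the bench. Axes as the fixture. It sits 28 to 52 mm towards -x from the pointer's clamped position; the pointer is level with its middle when both have the same position along the fixture's x (the tip stays 16 mm to the -y side of the mark's centre).
- mark_mid (a point): Centre of the yellow mark, 38 mm above the bench.
- board: Loose blue circuit board with a black cooler beneath, 110 (x) x 200 (y) x 36 mm high, 0.5 kg, lying on ledges in the fixture between the jaws, parallel to it, its centre 85 mm from the fixture's centre on the +x side; origin at the centre of its underside, 22 mm above the bench. It stays put when the jaw opens.
- isolator: Fixed grey isolator box 110 (x) x 85 (y) x 58 mm high, left or right of the fixture, origin at the centre of its underside. Its x axis points away from the robot (yaw varies). On top a red patch (on) at the +x end, a green patch (off) at the -x end. The toggle pivots about a line along y over the centre, 66 mm above the bench, between two cheeks (top 72 mm).
- toggle (a joint): Toggle angle in rad: 0 = on, leaning 0.6 rad from upright to +x (over the red patch); 1.2 = off, leaning 0.6 rad to -x (over the green patch). Over-centre: past upright (0.6) it falls by its own weight to the stop on that side. Moves with less than 1 N at the ball.
- toggle_ball (a point): Centre of the toggle's white ball knob, 26 mm in diameter, 58 mm from the pivot: 114 mm above the bench and 33 mm to the +x side of the box's centre when on, 33 mm to the -x side when off.
- tray: Bystander: grey open tray of screws, 110 x 90 x 28 mm, origin at the centre of its underside; on the side of the fixture where the isolator is not.
- driver_orange: Bystander: orange screwdriver lying down at the left edge of the mat.
- driver_blue: Bystander: blue screwdriver lying down, near right.
- spool: Bystander: steel-coloured spool, 56 mm across, 38 mm high, standing far left.
- bottle: Bystander: small white bottle, 52 mm across, 120 mm high, standing at the right edge of the mat.
- scissors: Bystander: scissors with black handles lying flat, near left.
Things that resemble listed ones, but are neither listed nor needed, are in the scene too. What is shaped like the isolator but brown is not meant.

How it is judged:
By the outcome, as a careful person would: the job done as asked, in the order asked, and still so for the second after the job is handed in, while the arm keeps its last pose, push and grip.
It also fails if it takes over 56 s, if anything falls off the work surface, if the arm or the gripper's body presses on something with over 40 N, if the wrist force passes 120 N, or if a joint passes its speed limit or range.

## Working session

There is one attempt and no reset: what is moved stays moved. The work goes in short steps, Python scripts to look and compute and a shell command to move; the robot and the scene stay as the last step left them, time stands still between calls to the robot, and variables do not carry over. Pictures are saved under pics/ and viewed, and the job is handed in when it is done.

```bash
ls; mkdir -p pics; cat > h.py <<'E'
import numpy as np, cv2
from bench import r
def ray(cam,px):
    c=r.get_calibration(cam);M=np.array(c["mtx"]);T=np.array(c["cam_to_world"])
    d=np.linalg.inv(M)@[px[0],px[1],1];return T[:3,3],T[:3,:3]@d
def at_z(cam,px,z):
    o,d=ray(cam,px);return o+d*(z-o[2])/d[2]
def at_depth(cam,px,dep):
    o,d=ray(cam,px);return o+d*dep
def proj(cam,p):
    c=r.get_calibration(cam);M=np.array(c["mtx"]);T=np.linalg.inv(np.array(c["cam_to_world"]))
    q=M@(T[:3,:3]@np.array(p)+T[:3,3]);return q[:2]/q[2]
E
python3 - <<'E'
from h import *
s=r.sense();print({k:np.round(v,2).tolist() for k,v in s.items()})
for c in("side","top"):
    im,d=r.snapshot(c);cv2.imwrite(f"pics/{c}0.png",im);np.save(f"{c}0.npy",d)
    print(c,np.round(r.get_calibration(c)["cam_to_world"],2).tolist())
zs=dict(toggle_ball=114,handle_grip=82,pointer=36,mark_mid=38,isolator=0,fixture=0,board=22)
for t,z in zs.items():
    for c in("top","side"):
        for o in r.landmark_of(t,c)[:3]:print(t,c,round(o["conf"],2),np.round(o["pixel"],1),np.round(at_z(c,o["pixel"],z),1))
E
```

```text
pics
{'time': 0.0, 'joint_pos': [-71.47, 7.51, 85.33, 0.0, 87.26, -4.89], 'qd': [-0.04, -0.01, -0.04, 0.05, 0.02, 0.03], 'joint_efforts': [0.0, -56.94, -50.05, -0.0, 0.02, 0.0], 'tool_pos': [238.34, -550.02, 230.25], 'tcp_rot': [-179.89, -0.01, 23.42], 'ft_force': [-1.09, -0.09, -0.29], 'wrist_torque': [-0.01, -0.03, 0.06], 'finger_gap': 85.97}
side [[-0.78, -0.3, 0.55, -178.68], [-0.63, 0.39, -0.68, 904.93], [-0.01, -0.87, -0.49, 704.76], [0.0, 0.0, 0.0, 1.0]]
top [[-0.03, -1.0, 0.05, 467.19], [-1.0, 0.03, 0.01, 64.55], [-0.01, -0.05, -1.0, 1334.83], [0.0, 0.0, 0.0, 1.0]]
toggle_ball top 0.57 [106.3 280.9] [418.4 652.4 114. ]
toggle_ball top 0.52 [223.2 221.6] [567.5 340.2 114. ]
toggle_ball top 0.47 [228.9 303.3] [351.4 328.6 114. ]
toggle_ball side 0.76 [227.4 269.8] [568.2 332.  114. ]
handle_grip top 0.73 [340.2 232.1] [533.1  29.6  82. ]
handle_grip top 0.2 [311.2 216.8] [576.9 107.3  82. ]
handle_grip side 0.88 [315.4 239.2] [532.4  34.3  82. ]
pointer top 0.56 [310.2 216.7] [581.3 111.7  36. ]
pointer side 0.67 [286.2 253.5] [597.9  90.3  36. ]
mark_mid top 0.52 [306.5 234.2] [532.  123.3  38. ]
mark_mid side 0.49 [290.4 265.4] [542.5 133.7  38. ]
isolator top 0.82 [231.7 234.2] [539.6 341.9   0. ]
isolator top 0.76 [123.6 291.4] [382.4 657.3   0. ]
isolator top 0.56 [344.3 211. ] [598.4  13.7   0. ]
isolator side 0.83 [241.4 314.5] [526.8 338.1   0. ]
isolator side 0.77 [167.1 420.6] [401.3 644.    0. ]
fixture top 0.62 [344.9 211.4] [597.2  12.    0. ]
board top 0.82 [344.  180.3] [684.3  12.9  22. ]
board side 0.96 [282.8 241.5] [672.2  25.2  22. ]
board side 0.4 [226.9 268.2] [692.  238.1  22. ]
```

View pics/top0.png

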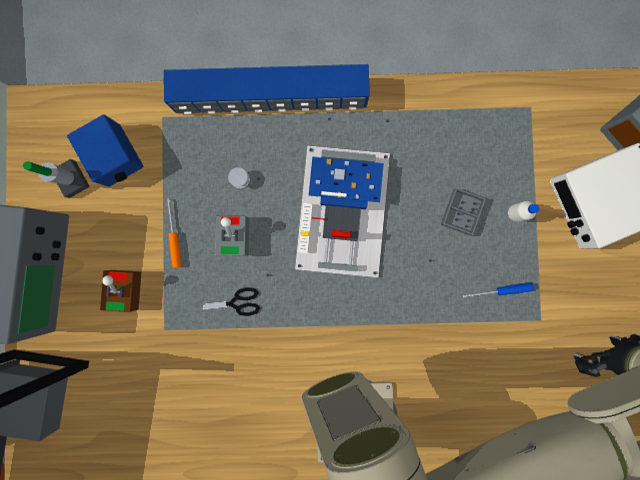

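View pics/side0.png

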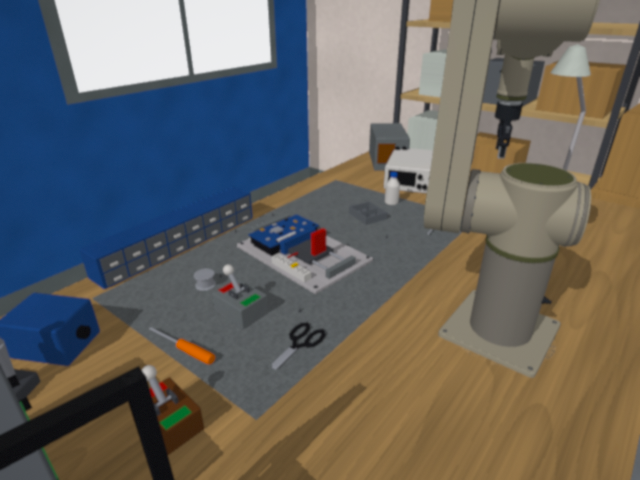

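The top view shows the grey isolator at about (231,236), with its white ball at (226,222) on the red side. The brown decoy is at (120,290). The fixture is at (343,212), with the red handle at (341,234), the pointer at (315,218) and the yellow mark at (305,234). I'll refine these next.

```bash
python3 - <<'E'
from h import *
im=cv2.imread("pics/top0.png");d=np.load("top0.npy")
a=cv2.resize(im[135:285,195:400],None,fx=3.9,fy=3.9,interpolation=cv2.INTER_CUBIC);cv2.imwrite("pics/topz.png",a)
hsv=cv2.cvtColor(im,cv2.COLOR_BGR2HSV)
def seg(name,lo,hi,box,z):
    x0,y0,x1,y1=box;m=cv2.inRange(hsv[y0:y1,x0:x1],np.array(lo),np.array(hi))
    n,l,st,ce=cv2.connectedComponentsWithStats(m)
    for i in np.argsort(-st[1:,4])[:2]+1:
        ys,xs=np.where(l==i);P=np.array([at_z("top",(x+x0,y+y0),z)[:2] for x,y in zip(xs,ys)],np.float32)
        rc=cv2.minAreaRect(P);print(name,st[i,4],"cent",np.round(P.mean(0),1),"rect",np.round(cv2.boxPoints(rc),0).tolist(), "sz",np.round(rc[1],0),"ang",round(rc[2],1),"depthz",np.round(np.median([at_depth("top",(x+x0,y+y0),d[y+y0,x+x0])[2] for x,y in zip(xs,ys)]),1))
seg("board",(100,100,60),(125,255,255),(295,140,395,215),58)
seg("handle",(0,150,80),(8,255,255),(325,225,360,245),106)
seg("pointer",(0,120,60),(10,255,255),(300,208,328,230),36)
seg("mark",(20,120,120),(35,255,255),(290,220,325,245),42)
seg("green",(50,100,60),(80,255,255),(210,235,250,265),58)
seg("redpatch",(0,120,80),(10,255,255),(215,205,250,235),58)
seg("ball",(0,0,170),(180,40,255),(215,212,238,232),114)
seg("alu",(0,0,150),(180,40,255),(290,140,400,285),12)
E
```

```text
Traceback (most recent call last):
  File "h.py", line 9, in at_depth
    o,d=ray(cam,px);return o+d*dep
        ~~~^^^^^^^^
  File "h.py", line 4, in ray
    c=r.get_calibration(cam);M=np.array(c["mtx"]);T=np.array(c["cam_to_world"])
ValueError: time passes only in moves, steps and waits
```

View pics/topz.png

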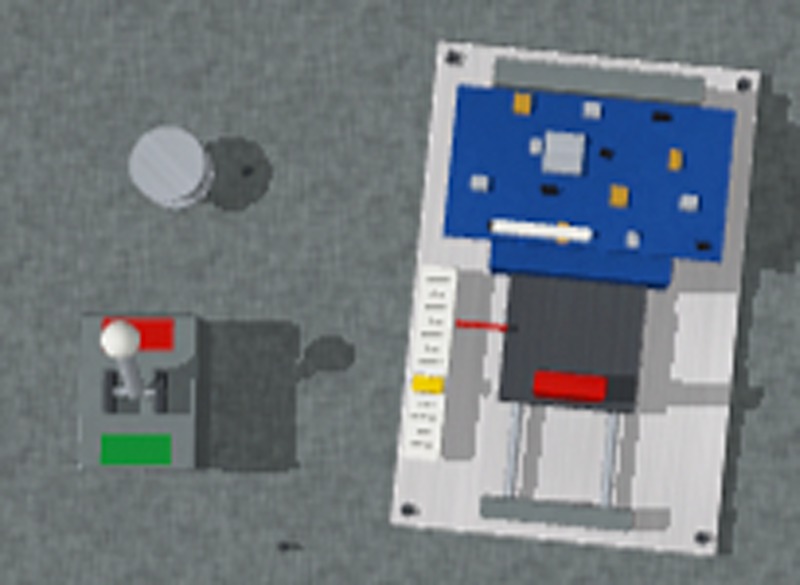

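In the crop, the ball is over the red patch, the pointer is at about (312,218) and the mark at (304.5,233). The fixture is yawed slightly.

```bash
python3 - <<'E'
s=open('h.py').read()
s=s.replace('def ray','C={k:r.get_calibration(k) for k in("side","top")}\ndef ray',1).replace('c=r.get_calibration(cam)','c=C[cam]')
open('h.py','w').write(s)
E
cat > seg.py <<'E'
from h import *
def seg(im,name,lo,hi,box,z,cam="top",d=None):
    hsv=cv2.cvtColor(im,cv2.COLOR_BGR2HSV)
    x0,y0,x1,y1=box;m=cv2.inRange(hsv[y0:y1,x0:x1],np.array(lo),np.array(hi))
    n,l,st,ce=cv2.connectedComponentsWithStats(m)
    if n<2: print(name,"none");return
    i=np.argmax(st[1:,4])+1
    ys,xs=np.where(l==i);P=np.array([at_z(cam,(x+x0,y+y0),z)[:2] for x,y in zip(xs,ys)],np.float32)
    rc=cv2.minAreaRect(P);dz="" if d is None else np.round(np.median([at_depth(cam,(x+x0,y+y0),d[y+y0,x+x0])[2] for x,y in zip(xs,ys)]),1)
    print(name,st[i,4],"px",np.round(ce[i]+[x0,y0],1),"mean",np.round(P.mean(0),1),"rectc",np.round(rc[0],1),"sz",np.round(rc[1],0),"ang",round(rc[2],1),"z",dz)
E
python3 - <<'E'
from seg import *
im=cv2.imread("pics/top0.png");d=np.load("top0.npy")
S=lambda *a:seg(im,*a,d=d)
S("board",(100,100,60),(125,255,255),(295,140,395,215),58)
S("handle",(0,150,80),(8,255,255),(325,225,360,245),106)
S("pointer",(0,120,60),(10,255,255),(300,208,328,230),36)
S("mark",(20,120,120),(35,255,255),(290,220,325,245),42)
S("green",(50,100,60),(80,255,255),(210,235,250,265),58)
S("redpatch",(0,120,80),(10,255,255),(215,205,250,235),58)
S("ball",(0,0,170),(180,40,255),(215,212,238,232),120)
S("alu",(0,0,150),(180,40,255),(290,140,400,285),12)
m=cv2.inRange(cv2.cvtColor(im,cv2.COLOR_BGR2HSV),np.array((0,0,185)),np.array((180,40,255)))
# isolator box footprint top face by depth
ys,xs=np.mgrid[205:262,205:255];P=np.array([[at_depth("top",(x,y),d[y,x]) for x in range(205,255)] for y in range(205,262)])
Q=P[(abs(P[...,2]-58)<5)];rc=cv2.minAreaRect(Q[:,:2].astype(np.float32));print("isobox",rc)
ys=P[P[...,2]>95];print("ball pts",len(ys),ys.mean(0),ys[:,2].max())
P=np.array([[at_depth("top",(x,y),d[y,x]) for x in range(325,360)] for y in range(225,245)])
Q=P[P[...,2]>95];rc=cv2.minAreaRect(Q[:,:2].astype(np.float32));print("fin",len(Q),Q.mean(0),rc)
E
```

```text
board 2813 px [346.  181.8] mean [674.1   9. ] rectc [671.   10.9] sz [200. 134.] ang 83.0 z 55.6
handle 124 px [340.8 233.7] mean [527.5  28.8] rectc [527.3  28.5] sz [49. 18.] ang 83.7 z 106.9
pointer 21 px [317.5 217.8] mean [577.6  91.1] rectc [577.5  89.7] sz [34.  4.] ang 83.3 z 39.4
mark 32 px [304.3 233.1] mean [535. 129.] rectc [535.3 128.6] sz [20. 11.] ang 88.5 z 43.1
green 144 px [229.5 249.5] mean [494.2 336.6] rectc [494.2 336.6] sz [47. 19.] ang 88.5 z 60.7
redpatch 87 px [233.2 219.8] mean [576.3 324.9] rectc [575.7 333.9] sz [51. 21.] ang 84.1 z 60.7
ball 53 px [224.4 222. ] mean [565.9 335.8] rectc [566.1 336.2] sz [21. 18.] ang 25.5 z 125.8
alu 3870 px [337.7 227.7] mean [549.8  34.4] rectc [598.2  20.4] sz [239. 361.] ang 83.0 z 13.7
isobox ((535.6625366210938, 334.3231506347656), (85.43548583984375, 109.09075927734375), 87.7392349243164)
ball pts 107 [550.22405197 291.89170924 301.80049528] 1334.8280317884958
fin 115 [528.87020913  28.71455119 117.56639869] ((500.29046630859375, 33.59810256958008), (49.320030212402344, 76.04593658447266), 79.89299011230469)
```

Estimates agree: fixture centre about (598,20) with yaw −7°, fin at (527,29), isolator centre (536,335) with yaw about −2°, ball at (567,335). First I'll travel towards the isolator at a safe height with the gripper closing.

```bash
cat > go.py <<'E'
import sys
from h import *
from scipy.spatial.transform import Rotation as R
def go(x,y,z,yaw):
    s=r.sense();A=R.from_euler('xyz',s['tcp_rot'],degrees=True);B=R.from_euler('xyz',[180,0,yaw],degrees=True)
    print("t",round(s['time'],2),"pos",np.round(s['tool_pos'],1),"rot",np.round(s['tcp_rot'],1),"F",np.round(s['ft_force'],1),"gap",round(s['finger_gap'],1),"q6",round(s['joint_pos'][5],1))
    print("shift m",np.round(A.inv().apply(np.array([x,y,z])-s['tool_pos'])/1000,4),"turn",np.round((A.inv()*B).as_rotvec(),4))
if __name__=="__main__":go(*map(float,sys.argv[1:]))
E
python3 -m crank '[[[0.0435,-0.0413,0,0,0,-0.1],[0.087,-0.0826,0,0,0,-0.2],[0.1305,-0.124,0,0,0,-0.3],[0.174,-0.165,0,0,0,-0.4],[0.2175,-0.2065,0,0,0,-0.5],[0.261,-0.248,0,0,0,-0.6],[0.3045,-0.289,0,0,0,-0.7],[0.348,-0.33,0,0,0,-0.8],[0.3915,-0.3715,0,0,0,-0.9],[0.435,-0.413,0,0,0,-1.0]]]' 1 40
python3 go.py 615 334 200 86
```

```text
time: 2.05
tool_pos: [474.1, 3.3, 231.8]
tcp_rot: [179.9, 0.0, 80.9]
ft_force: [0.7, -1.4, 0.2]
finger_gap: 0.1
t 2.05 pos [474.1   3.3 231.8] rot [179.9   0.   80.9] F [ 0.7 -1.4  0.2] gap 0.1 q6 3.3
shift m [0.3488 0.0868 0.0318] turn [ 0.0013  0.0002 -0.0888]
```

```bash

python3 -m crank '[[[0.058,0.0145,0.005,0,0,-0.015],[0.116,0.029,0.01,0,0,-0.03],[0.174,0.0435,0.015,0,0,-0.045],[0.232,0.058,0.02,0,0,-0.06],[0.29,0.0725,0.025,0,0,-0.075],[0.349,0.087,0.03,0,0,-0.089],[0.349,0.087,0.03,0,0,-0.089]]]'
python3 go.py 615 334 102 86
python3 - <<'E'
from seg import *
im,d=r.snapshot("side");cv2.imwrite("pics/side1.png",im)
im,d=r.snapshot("top");cv2.imwrite("pics/top1.png",cv2.resize(im[150:300,150:350],None,fx=4,fy=4))
E
```

```text
time: 2.92
tool_pos: [614.3, 337.7, 197.5]
tcp_rot: [-179.8, 0.1, 86.2]
ft_force: [1.1, -0.4, -0.1]
finger_gap: 0.2
t 2.92 pos [614.3 337.7 197.5] rot [-1.798e+02  1.000e-01  8.620e+01] F [ 1.1 -0.4 -0.1] gap 0.2 q6 28.4
shift m [-0.0035  0.0013  0.0955] turn [-0.0035  0.0018  0.0042]
```

View pics/side1.png

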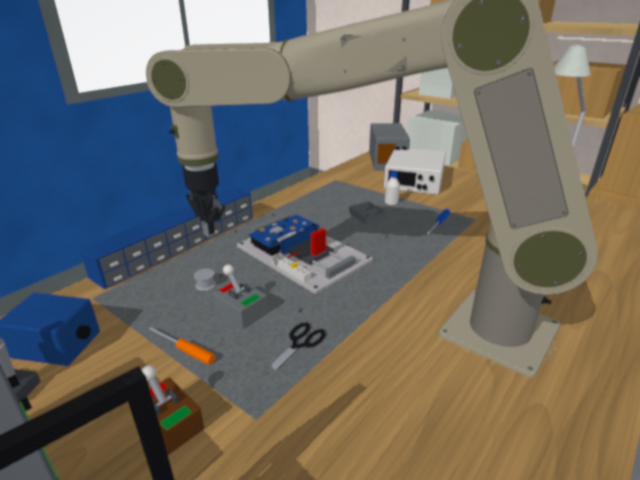

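The closed fingertips are at (210,232) and the ball is at (229,270), so the tool sits above and behind the ball on the +x side. Next I'll lower it and check for contact.

```bash

python3 -m crank '[[[-0.001,0.002,0.03,0,0,0],[-0.003,0.003,0.06,0,0,0],[-0.0035,0.003,0.094,0,0,0],[-0.0035,0.003,0.094,0,0,0]]]'
python3 - <<'E'
from seg import *
im,d=r.snapshot("side");cv2.imwrite("pics/side2.png",cv2.resize(im[180:340,130:330],None,fx=4,fy=3.75))
E
python3 go.py 545 334 102 86
```

```text
time: 3.52
tool_pos: [615.5, 328.2, 104.1]
tcp_rot: [-179.7, 0.2, 86.0]
ft_force: [-0.8, 0.3, -0.6]
finger_gap: -0.1
t 3.58 pos [616.9 329.1 106.6] rot [-1.799e+02  1.000e-01  8.600e+01] F [0.3 0.1 0.9] gap -0.3 q6 27.9
shift m [-0.0001 -0.0721  0.0048] turn [-0.0016  0.0024 -0.0001]
```

View pics/side2.png

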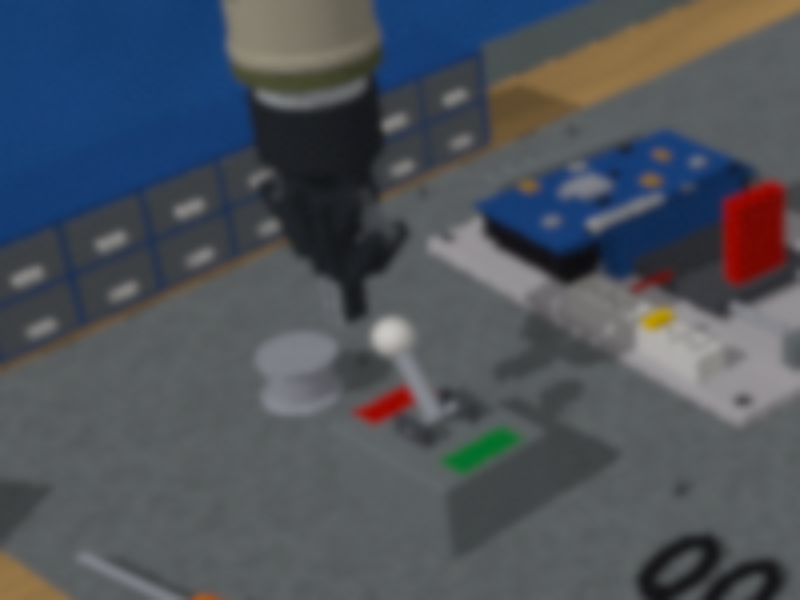

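The tip is just behind the ball on the +x side with no contact. I'll push it towards −x.

```bash

python3 -m crank '[[[0.003,-0.01,0.003,0,0,0],[0.004,-0.02,0.003,0,0,0],[0.004,-0.03,0.003,0,0,0],[0.004,-0.04,0.003,0,0,0],[0.004,-0.05,0.003,0,0,0],[0.004,-0.06,0.003,0,0,0],[0.004,-0.068,0.003,0,0,0],[0.004,-0.075,0.003,0,0,0],[0.004,-0.075,0.003,0,0,0]]]'
python3 - <<'E'
from seg import *
im,d=r.snapshot("side");cv2.imwrite("pics/side3.png",cv2.resize(im[180:340,130:330],None,fx=4,fy=3.75))
E
python3 go.py 545 334 200 83
```

```text
time: 4.7
tool_pos: [541.8, 338.4, 103.6]
tcp_rot: [-179.9, 0.1, 86.0]
ft_force: [0.2, -0.3, 0.2]
finger_gap: 0.2
t 4.75 pos [542.2 338.3 103.7] rot [-1.799e+02  1.000e-01  8.600e+01] F [ 0.9 -0.1 -0.4] gap 0.1 q6 31.4
shift m [-0.0043  0.0029 -0.0963] turn [-0.0016  0.0025  0.0525]
```

View pics/side3.png

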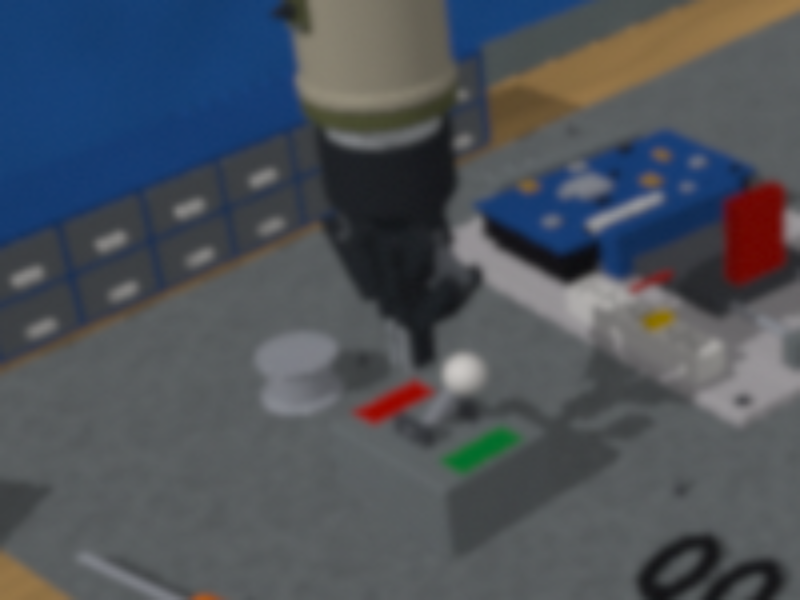

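The ball has dropped over to the green side. I'll back off, rise and move above the handle, then check the toggle from the top view.

```bash

python3 -m crank '[[[0,0.02,0,0,0,0],[0,0.03,-0.04,0,0,0],[0,0.03,-0.09,0,0,0],[0,0.03,-0.11,0,0,0]]]' 0.4
python3 go.py 529 30 190 83
```

```text
time: 5.25
tool_pos: [574.4, 337.1, 218.0]
tcp_rot: [179.8, -0.0, 86.0]
ft_force: [0.5, -0.1, -0.0]
finger_gap: 51.0
t 5.25 pos [574.4 337.1 218. ] rot [179.8  -0.   86. ] F [ 0.5 -0.1 -0. ] gap 51.0 q6 30.1
shift m [-0.3095 -0.0238  0.0277] turn [ 0.0034 -0.0005  0.0521]
```

```bash

python3 -m crank '[[[-0.055,-0.004,0.005,0,0,0.01],[-0.11,-0.008,0.01,0,0,0.02],[-0.165,-0.012,0.015,0,0,0.03],[-0.22,-0.017,0.02,0,0,0.04],[-0.27,-0.021,0.025,0,0,0.05],[-0.3095,-0.024,0.028,0,0,0.052],[-0.3095,-0.024,0.028,0,0,0.052]]]'
python3 - <<'E'
from seg import *
im,d=r.snapshot("top");cv2.imwrite("pics/top4.png",im);cv2.imwrite("pics/top4z.png",cv2.resize(im[135:285,195:400],None,fx=3.9,fy=3.9))
seg(im,"ball",(0,0,170),(180,40,255),(215,212,248,262),120,d=d)
im,d=r.snapshot("side");cv2.imwrite("pics/side4.png",cv2.resize(im[150:350,170:420],None,fx=3.2,fy=3))
for o in r.landmark_of("toggle_ball","side"):print(o,at_z("side",o["pixel"],114))
for o in r.landmark_of("handle_grip","side"):print(o,at_z("side",o["pixel"],82))
E
python3 go.py 529 29 63 83
```

```text
time: 6.12
tool_pos: [528.1, 27.5, 188.8]
tcp_rot: [179.9, 0.0, 82.8]
ft_force: [1.1, -0.2, 0.1]
finger_gap: 51.4
ball 52 px [223.7 246.6] mean [501.  338.7] rectc [500.5 338.5] sz [21. 19.] ang 43.8 z 126.0
{'pixel': [149.5, 370.8], 'conf': 0.51} [423.67636365 642.32904995 114.        ]
{'pixel': [246.7, 278.2], 'conf': 0.47} [504.10373994 328.18730624 114.        ]
{'pixel': [318.5, 242.8], 'conf': 0.7} [512.11883796  45.28183827  82.        ]
{'pixel': [368.0, 217.5], 'conf': 0.21} [ 490.45898096 -178.60334166   82.        ]
t 6.33 pos [529.   30.9 189.6] rot [ 1.798e+02 -1.000e-01  8.300e+01] F [-0.2 -0.1 -0.1] gap 51.5 q6 4.7
shift m [-2.000e-03 -1.000e-04  1.266e-01] turn [ 0.0032 -0.001   0.0007]
```

View pics/side4.png

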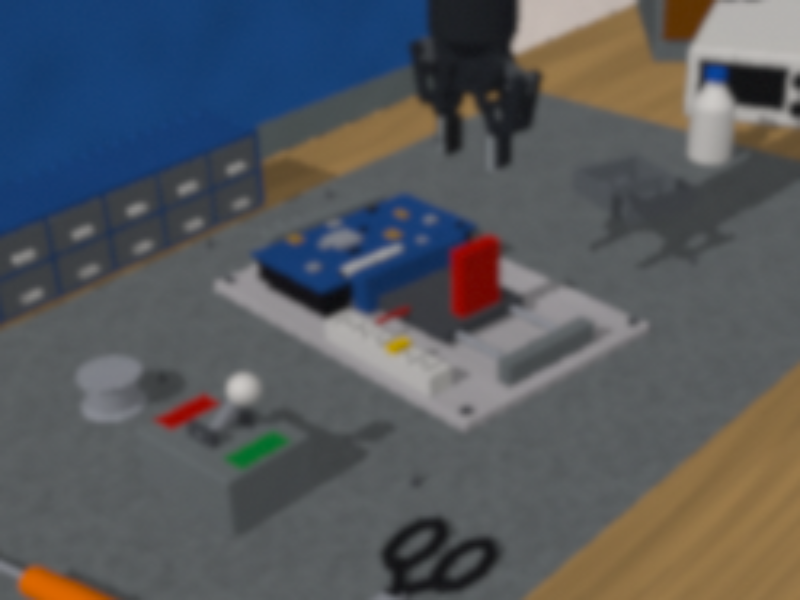

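View pics/top4z.png

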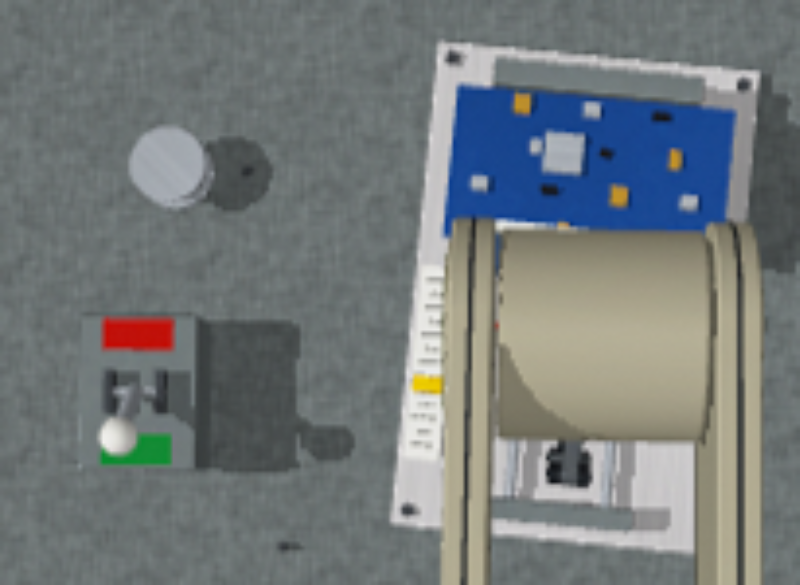

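The toggle is off: the ball is at (501,338), over green. The open jaws are above the fin, so I'll descend straddling it.

```bash

python3 -m crank '[[[-0.002,0,0.04,0,0,0],[-0.002,0,0.08,0,0,0],[-0.002,0,0.105,0,0,0],[-0.002,0,0.126,0,0,0],[-0.002,0,0.126,0,0,0]]]'
python3 - <<'E'
from seg import *
im,d=r.snapshot("side");cv2.imwrite("pics/side5.png",cv2.resize(im[180:310,230:390],None,fx=5,fy=4.6))
E
python3 go.py 529 29 63 83
```

```text
time: 6.95
tool_pos: [527.5, 30.2, 61.6]
tcp_rot: [-179.9, -0.0, 83.1]
ft_force: [-0.7, -0.3, 0.2]
finger_gap: 50.8
t 7.0 pos [528.6  29.9  63.1] rot [ 1.799e+02 -1.000e-01  8.310e+01] F [0.4 0.5 1.1] gap 51.5 q6 4.5
shift m [-0.0009  0.0005  0.0001] turn [ 0.0014 -0.0009  0.0022]
```

View pics/side5.png

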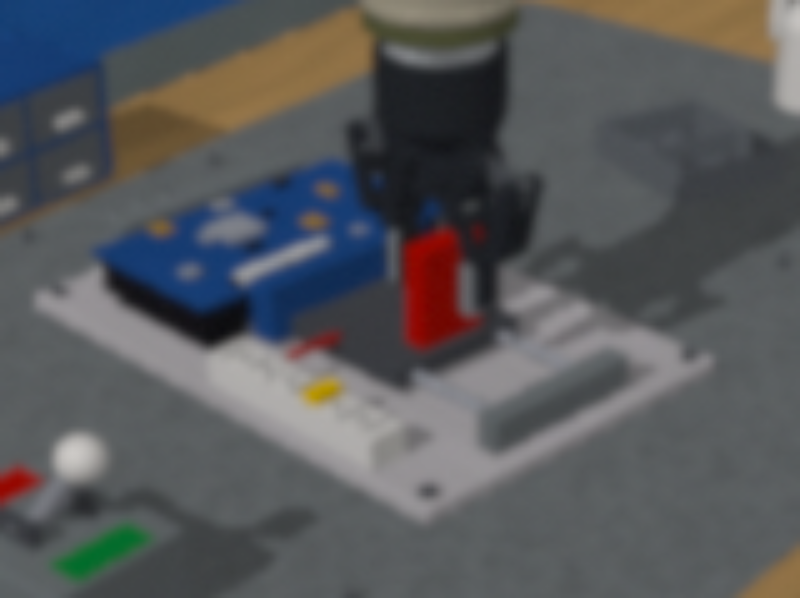

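The fin is between the two fingers with a gap on each side. Closing with 70 N.

```bash

python3 -m crank '[[[0,0,0,0,0,0],[0,0,0,0,0,0],[0,0,0,0,0,0],[0,0,0,0,0,0]]]' 1 70
python3 go.py 529 29 63 83
python3 - <<'E'
from seg import *
im,d=r.snapshot("top");cv2.imwrite("pics/top6.png",cv2.resize(im[135:285,195:400],None,fx=3.9,fy=3.9))
seg(im,"pointer",(0,120,60),(10,255,255),(300,208,328,230),36,d=d)
seg(im,"mark",(20,120,120),(35,255,255),(290,220,325,245),42,d=d)
im,d=r.snapshot("side");cv2.imwrite("pics/side6.png",im)
for c in("side","top"):
  for t,z in(("pointer",36),("mark_mid",38)):
    for o in r.landmark_of(t,c)[:2]:print(c,t,round(o["conf"],2),np.round(o["pixel"],1),np.round(at_z(c,o["pixel"],z),1))
E
```

```text
time: 7.5
tool_pos: [529.5, 30.2, 64.5]
tcp_rot: [179.8, -0.1, 83.1]
ft_force: [-1.1, 2.5, 6.8]
finger_gap: 15.3
t 7.5 pos [529.5  30.2  64.5] rot [ 1.798e+02 -1.000e-01  8.310e+01] F [-1.1  2.5  6.8] gap 15.3 q6 4.5
shift m [-0.0012 -0.0003  0.0015] turn [ 0.0033 -0.0016  0.0021]
pointer 1 px [322. 218.] mean [576.7  78.5] rectc [576.7  78.5] sz [0. 0.] ang 0.0 z 471.9
mark 32 px [304.3 233.1] mean [535. 129.] rectc [535.3 128.6] sz [20. 11.] ang 88.5 z 43.6
side pointer 0.58 [288.5 254.2] [589.9  89.1  36. ]
side mark_mid 0.44 [294.8 267.1] [527.  132.8  38. ]
side mark_mid 0.4 [295.9 343.9] [320.3 364.7  38. ]
top mark_mid 0.42 [304.  235.1] [529.6 130.3  38. ]
```

View pics/top6.png

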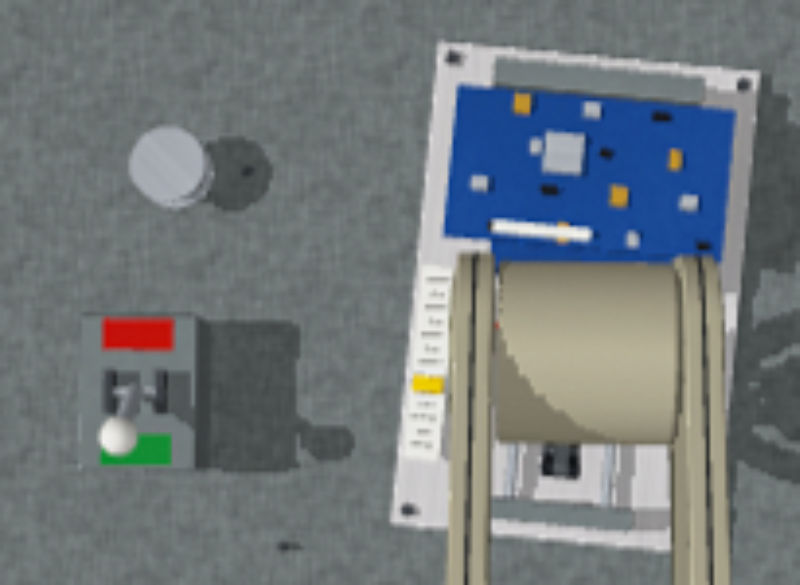

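The toggle is still off and the fin is gripped (gap 15.3 mm). The pointer-to-mark distance along the slide is about 47 mm. I'll refine it to sub-pixel from the first picture.

```bash
python3 - <<'E'
from h import *
im=cv2.imread("pics/top0.png").astype(float)
u=np.array([np.cos(np.radians(-7)),np.sin(np.radians(-7))])
def wc(w,x0,y0,z):
    ys,xs=np.mgrid[:w.shape[0],:w.shape[1]];c=((xs*w).sum()/w.sum()+x0,(ys*w).sum()/w.sum()+y0);p=at_z("top",c,z);return np.round(c,2),np.round(p,1),round(float(p[:2]@u),1)
def red(b):return np.clip(b[...,2]-np.maximum(b[...,1],b[...,0])-25,0,None)
def yel(b):return np.clip(np.minimum(b[...,2],b[...,1])-b[...,0]-50,0,None)
print("ptr",wc(red(im[212:224,312:322]),312,212,36)); print("ptr tip half",wc(red(im[212:224,312:317]),312,212,36))
print("mark",wc(yel(im[225:242,296:313]),296,225,42))
im=cv2.imread("pics/side0.png");cv2.imwrite("pics/side0z.png",cv2.resize(im[225:295,240:340],None,fx=8,fy=8,interpolation=cv2.INTER_CUBIC))
E
python3 -m crank '[[[0,-0.005,0,0,0,0],[0,-0.010,0,0,0,0],[0,-0.015,0,0,0,0],[0,-0.020,0,0,0,0],[0,-0.025,0,0,0,0],[0,-0.030,0,0,0,0],[0,-0.035,0,0,0,0],[0,-0.040,0,0,0,0],[0,-0.040,0,0,0,0]]]'
python3 - <<'E'
from h import *
for n in(7,):
    im,d=r.snapshot("side");cv2.imwrite("pics/side7.png",im);cv2.imwrite("pics/side7z.png",cv2.resize(im[225:295,240:340],None,fx=8,fy=8,interpolation=cv2.INTER_CUBIC))
    im,d=r.snapshot("top");cv2.imwrite("pics/top7.png",im);cv2.imwrite("pics/top7z.png",cv2.resize(im[195:255,285:365],None,fx=10,fy=10,interpolation=cv2.INTER_CUBIC))
E
python3 go.py 529 29 63 83
```

```text
ptr (array([316.26, 217.8 ]), array([577.7,  94.7,  36. ]), 561.9)
ptr tip half (array([313.96, 217.6 ]), array([578.4, 101.1,  36. ]), 561.8)
mark (array([304.19, 233.06]), array([535.1, 129.5,  42. ]), 515.4)
time: 8.93
tool_pos: [490.7, 35.0, 64.6]
tcp_rot: [179.6, -0.1, 83.1]
ft_force: [8.9, 1.0, -8.5]
finger_gap: 15.0
t 9.03 pos [490.8  35.   64.6] rot [ 1.796e+02 -1.000e-01  8.310e+01] F [ 9.1  0.5 -7.2] gap 15.7 q6 4.9
shift m [-0.0014  0.0386  0.0018] turn [ 0.0062 -0.0021  0.0018]
```

View pics/side7z.png

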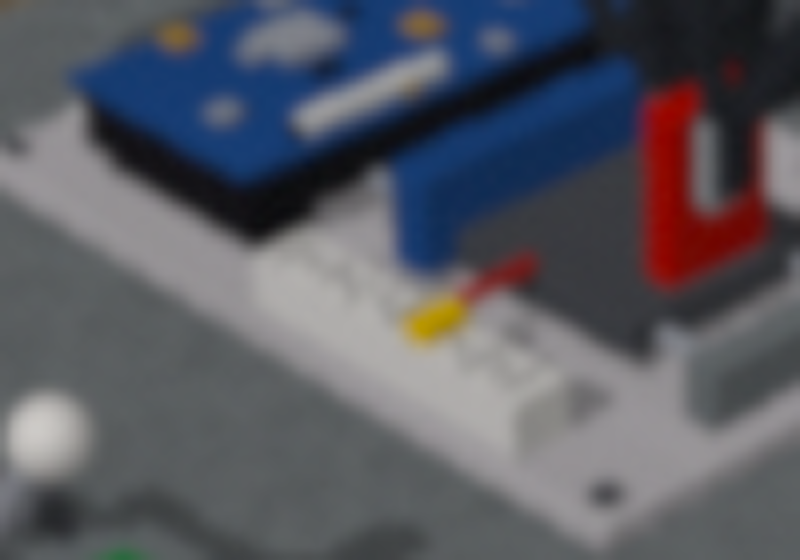

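View pics/top7z.png

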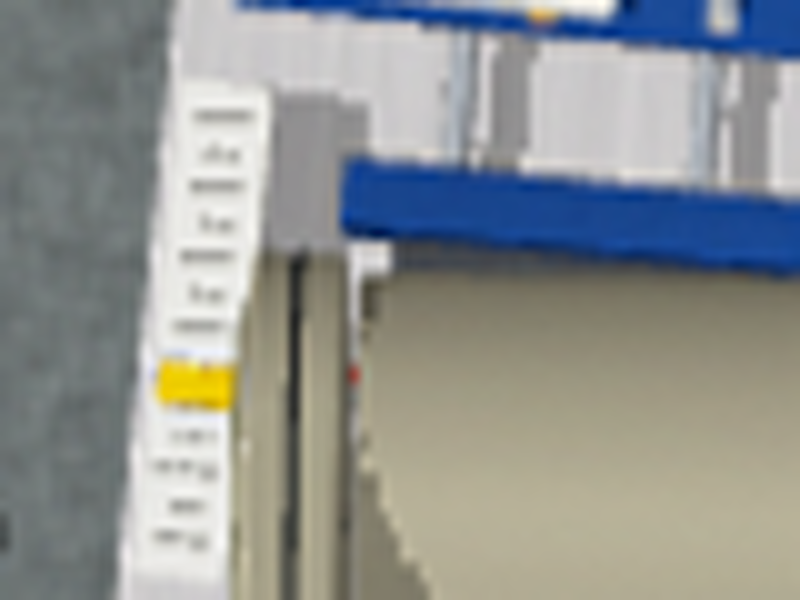

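The side view shows the pointer's tip almost at the mark, slightly short on the +x side, and the fin held in the jaws. I'll measure the remainder.

```bash
cat > rem.py <<'E'
import sys
from h import *
u=np.array([np.cos(np.radians(-7)),np.sin(np.radians(-7))])
def red(b):return np.clip(b[...,2]-np.maximum(b[...,1],b[...,0])-25,0,None)
def yel(b):return np.clip(np.minimum(b[...,2],b[...,1])-b[...,0]-50,0,None)
def pts(w,x0,y0,cam,z):
    ys,xs=np.nonzero(w>0.3*w.max());P=np.array([at_z(cam,(x+x0,y+y0),z)[:2] for x,y in zip(xs,ys)]);W=w[ys,xs]
    s=P@u;return "s",round(float((s*W).sum()/W.sum()),1),"center",np.round((P*W[:,None]).sum(0)/W.sum(),1),"n",len(W),"srange",np.round([s.min(),s.max()],1)
def side(im,pb,mb=(286,258,302,272)):
    im=im.astype(float)
    x0,y0,x1,y1=pb;print("side ptr",*pts(red(im[y0:y1,x0:x1]),x0,y0,"side",38))
    x0,y0,x1,y1=mb;print("side mark",*pts(yel(im[y0:y1,x0:x1]),x0,y0,"side",40))
def top(im,pb):
    im=im.astype(float)
    x0,y0,x1,y1=pb;print("top ptr",*pts(red(im[y0:y1,x0:x1]),x0,y0,"top",36))
    print("top mark",*pts(yel(im[225:242,296:313]),296,225,"top",42))
E
python3 - <<'E'
from rem import *
side(cv2.imread("pics/side0.png"),(278,247,293,259))
side(cv2.imread("pics/side7.png"),(296,254,309,265))
top(cv2.imread("pics/top0.png"),(312,212,322,224))
top(cv2.imread("pics/top7.png"),(317,228,323,236))
E
```

```text
side ptr s 563.6 center [579.3  93.6] n 12 srange [559.2 567.8]
side mark s 516.0 center [535.5 127.1] n 19 srange [510.3 522.1]
side ptr s 523.3 center [538.2  88.8] n 27 srange [518.4 528.6]
side mark s 516.0 center [535.4 126.5] n 20 srange [510.3 522.1]
top ptr s 561.9 center [577.8  95.3] n 17 srange [559.7 564.3]
top mark s 515.4 center [535.2 129.4] n 30 srange [510.2 520.8]
top ptr s 522.9 center [537.3  85.2] n 1 srange [522.9 522.9]
top mark s 515.3 center [535.2 129.9] n 27 srange [510.2 520.8]
```

```bash
python3 -c "
import cv2
im=cv2.imread('pics/side0.png');cv2.imwrite('pics/side0zz.png',cv2.resize(im[235:285,265:325],None,fx=12,fy=12,interpolation=cv2.INTER_NEAREST))"
```

```text
(no output)
```

View pics/side0zz.png

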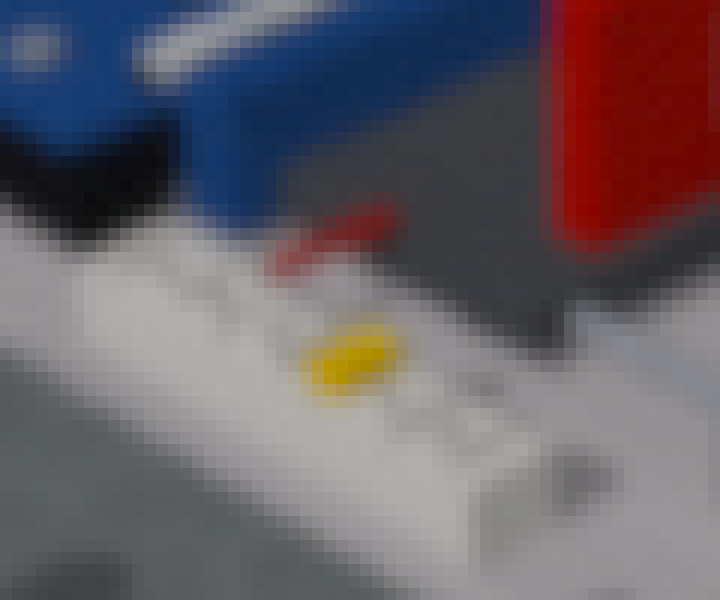

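Both cameras put the remainder at about 7.4 mm.

```bash

python3 -m crank '[[[0,-0.002,0,0,0,0],[0,-0.004,0,0,0,0],[0,-0.006,0,0,0,0],[0,-0.0075,0,0,0,0],[0,-0.0075,0,0,0,0],[0,-0.0075,0,0,0,0]]]'
python3 - <<'E'
from rem import *
from seg import seg
im,d=r.snapshot("side");cv2.imwrite("pics/side8.png",im);cv2.imwrite("pics/side8z.png",cv2.resize(im[225:295,240:340],None,fx=8,fy=8,interpolation=cv2.INTER_CUBIC))
side(im,(298,256,311,269))
for t,z in(("pointer",36),("mark_mid",38)):
    for o in r.landmark_of(t,"side")[:2]:print(t,round(o["conf"],2),np.round(o["pixel"],1),at_z("side",o["pixel"],z)[:2]@u)
im,d=r.snapshot("top");cv2.imwrite("pics/top8.png",im);cv2.imwrite("pics/top8z.png",cv2.resize(im[195:255,285:365],None,fx=10,fy=10,interpolation=cv2.INTER_CUBIC))
top(im,(317,230,323,239))
seg(im,"ball",(0,0,170),(180,40,255),(215,212,248,262),120,d=d)
E
python3 go.py 529 29 63 83
```

```text
time: 9.78
tool_pos: [484.3, 35.8, 64.6]
tcp_rot: [179.5, -0.1, 83.1]
ft_force: [10.1, 0.5, -7.2]
finger_gap: 15.4
side ptr s 516.3 center [531.2  89.7] n 25 srange [510.4 522.5]
side mark s 516.0 center [535.4 127.1] n 19 srange [510.3 522.1]
pointer 0.84 [296.1 259.2] 538.0976757222434
pointer 0.68 [293.4 266.9] 512.7893239671549
mark_mid 0.61 [288.9 266. ] 522.7714254035528
top ptr s 517.1 center [531.7  87.3] n 2 srange [517.  517.3]
top mark s 515.3 center [535.2 129.9] n 27 srange [510.2 520.8]
ball 53 px [223.8 246.6] mean [500.9 338.4] rectc [500.5 338.5] sz [21. 19.] ang 43.8 z 125.5
t 9.97 pos [484.3  35.8  64.6] rot [ 1.795e+02 -1.000e-01  8.310e+01] F [ 9.4  1.4 -8.2] gap 15.0 q6 5.0
shift m [-0.0014  0.0451  0.002 ] turn [ 0.0086 -0.0024  0.0015]
```

View pics/side8z.png

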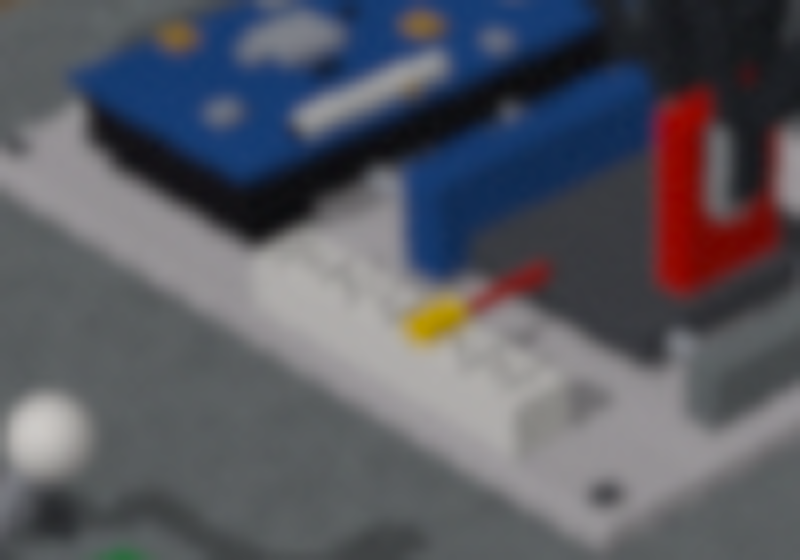

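View pics/top8.png

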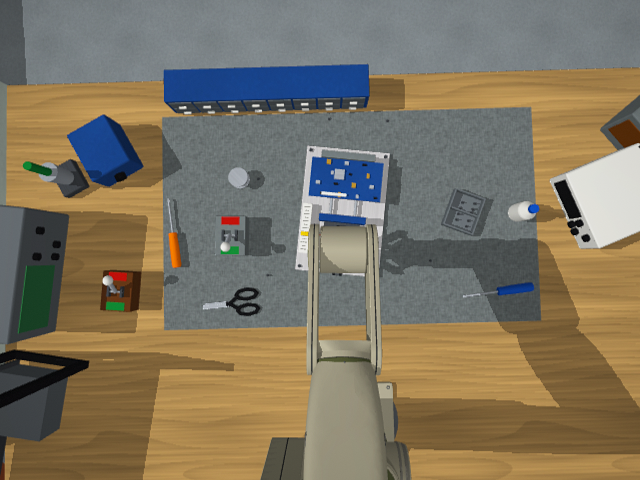

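The pointer is level to within about 1 mm. The estimates of what remains are 0.3 mm (side), 1.8 mm (top, 2 pixels) and 0.9 mm (arm travel). One small nudge.

```bash

python3 -m crank '[[[0,-0.0008,0,0,0,0],[0,-0.0016,0,0,0,0],[0,-0.0016,0,0,0,0],[0,-0.0016,0,0,0,0],[0,-0.0016,0,0,0,0]]]'
python3 - <<'E'
from rem import *
for i in range(2):
    im,d=r.snapshot("side");side(im,(298,256,311,269))
    im,d=r.snapshot("top");top(im,(317,230,323,239))
cv2.imwrite("pics/top9z.png",cv2.resize(im[195:255,285:365],None,fx=10,fy=10,interpolation=cv2.INTER_CUBIC))
E
python3 go.py 529.5 30.2 64 83
```

```text
time: 10.6
tool_pos: [483.6, 35.9, 64.6]
tcp_rot: [179.4, -0.2, 83.1]
ft_force: [10.7, 0.6, -7.7]
finger_gap: 15.3
side ptr s 516.1 center [530.8  88.9] n 26 srange [510.4 520.5]
side mark s 516.0 center [535.4 127.1] n 19 srange [510.3 522.1]
top ptr s 515.4 center [529.8  86.3] n 2 srange [514.5 517. ]
top mark s 515.3 center [535.2 129.9] n 27 srange [510.2 520.8]
side ptr s 516.3 center [531.1  88.6] n 28 srange [510.4 522.5]
side mark s 515.9 center [535.4 127.1] n 19 srange [510.3 522.1]
top ptr s 515.8 center [530.2  86.2] n 3 srange [514.5 517.3]
top mark s 515.3 center [535.2 129.9] n 27 srange [510.2 520.8]
t 10.8 pos [483.6  35.9  64.6] rot [179.4  -0.2  83.1] F [10.   0.5 -8.3] gap 15.2 q6 5.0
shift m [-0.0001  0.0462  0.0011] turn [ 0.0109 -0.0027  0.0012]
```

View pics/top9z.png

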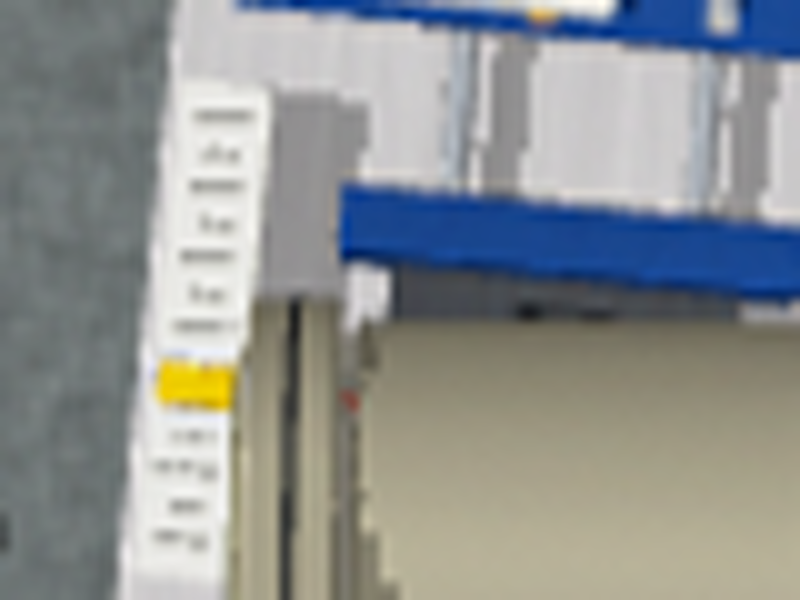

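Pointer and mark now agree to 0.5 mm or better in both cameras. Arm travel is 46.2 mm against the 46.4 mm measured, and the reading is steady with about 10 N of spring force. Handing in while holding.

```bash
python3 -c "
from bench import r
print(r.hand_in())"
```

```text
the job is handed in; nothing more can be done
None
```

I switched the isolator off first, then pulled the slide open to the yellow mark, and handed in with the gripper still holding the handle against the spring.

- **Isolator:** I pushed the toggle ball over with closed fingers. Afterwards it measured (501, 338) mm over the green patch, against about 503 mm expected in x for "off". It was still there when I last checked, just before the final nudge. The brown look-alike was not touched.
- **Slide:** I gripped the fin (gap 15 mm, set to 70 N) and pulled it about 46 mm in three steps. At the end, pointer and mark agreed to within 0.4 mm in the side camera and 0.5 mm in the top camera. Arm travel was 46.2 mm against the 46.4 mm measured beforehand. The spring pulled with about 10 N, and the reading held steady.
- **Rest of the bench:** In the last full top picture, taken before the final nudge, the board lies in the fixture and the bystanders appear unmoved.

Two checks disagreed. The network's pointer and mark points in the side view were off by 7 mm or more after the second pull, so I used my own colour measurement instead. In the top view the arm hid most of the pointer, so that reading rests on 2 to 3 pixels.

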